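# Pull the plain cap off the coffee warmer

## Task

The plain round cap on the coffee warmer (the one without a bar across its top) has to come off for cleaning. Take the puller by its handle, slide its fork from the front under that cap until it bears gently but definitely on the stem (a firm push would bend it), then pull straight up, slowly, until the cap pops off, and stand the puller upright on the floor of the tray with the cap still lying in it, and let go. Move the cap with the puller only, force nothing, and leave the other cap and the crockery alone.

Things in the scene. Friction and masses are not known exactly. Their poses are not given: they have to be found in the camera images.
- puller: Knob puller, about 130 g: black handle block on an aluminium arm, with a fork clamped below it, standing on the fork on the table. Origin: straight below the handle's axis, level with the fork's underside. x: out of the fork's mouth (push direction), z up. Handle 16 mm along x, 26 along y, z 35 to 79 mm; arm 50 x 30 mm, z 30 to 35. Pinch the handle along x, so that the push does not turn it in the grip.
- puller_handle (a point): Grasp point on the puller's handle, 58 mm straight above the puller's origin. The fork's reach is adjustable: its home point (where the stem's axis lies when the fork is home) was left clamped anywhere from 7 mm behind to 7 mm ahead of the handle's axis, along the puller's x. This setting is not measured: see it or feel it. It holds firmly in use.
- puller_foot (a point): The puller's origin again, level with the fork's underside. Fork sizes, from its home point: plate 4 mm thick, 46 mm wide, x -24 to 21.5 mm; slot 18 mm wide, end at x = -5.5; back wall x -24 to -20; side ribs 41 mm apart, 12 mm high; prong tips have 2 mm upturned lips (x 17.6 to 21.5, top at z = 6), which come out about 2 mm beyond the cap's far edge only when the slot's end meets the stem.
- cap_plain: The plain cap to take off: round grey plastic, flat bare top, 36 mm diameter, 18 mm high, 30 g. Origin: centre of its underside. Seated, its underside is 9 mm above the warmer's top, around an 11 mm wide steel stem. Held by a spring detent: pulled straight up it lets go at about 8 to 14 N within 3 mm and is clear of the stem after 22 mm. A quick pull takes more force.
- cap_bar: The other cap, same size and material but with a raised bar 30 x 6 x 9 mm across its top. It sits on the other stem and stays there. Origin: centre of its underside.
- warmer: Coffee warmer, fixed: steel box 220 (x) x 280 (y) mm, flat top at 55 mm, two round hot plates 6 mm high on its far half. Origin: centre of its underside, at table height. On the near (-x) strip of the top stand two rigid stems at x = -75, y = -60 and +60 mm, 35 mm from the front edge; which cap is on which varies. The fork goes in over the front edge, along +x, in the 9 mm room under the cap.
- stem_left: Rigid steel stem, 11 mm thick, at the warmer's +y side. Origin: on its axis, 9 mm above the warmer's top (level with the underside of a seated cap). It ends 22 mm above the warmer's top. Anything over 15 N against it bends it; 4 or 5 N is plenty to know that the fork is home.
- stem_right: The same on the stem at the warmer's -y side.
- tray: The shallow black plastic tray, fixed on the table, 170 (x) x 130 (y) mm, rim 18 mm high, walls 5 mm, inner floor 5 mm above the table. Origin: centre of its underside. It lies to one side of the warmer and the puller on the other; which side varies.
- mug_a: Bystander, to be left alone: white mug, 76 mm wide, 75 mm high. Origin: middle of its underside.
- mug_b: Bystander, to be left alone: white mug, 76 mm wide, 75 mm high. Origin: middle of its underside.
- tumbler_a: Bystander, to be left alone: glass tumbler, 64 mm wide, 85 mm high. Origin: middle of its underside.
- tumbler_b: Bystander, to be left alone: glass tumbler, 64 mm wide, 85 mm high. Origin: middle of its underside.
- jar: Bystander, to be left alone: amber jar with steel lid, 60 mm wide, 80 mm high. Origin: middle of its underside.
- saucer: Bystander, to be left alone: white saucer, 120 mm wide, 16 mm high. Origin: middle of its underside.
- spoon: Bystander, to be left alone: steel spoon lying flat, 150 mm long, along its x. Origin: about its middle, on the table.

How it is judged (in metres and radians):
On the way, in this order (a step that is already met when the one before it is completed fails the run):
1. the fork is home under the seated plain cap: its slot bears on the stem with more than 2 N ((contact force between puller and stem_left above 2 N or contact force between puller and stem_right above 2 N) and x of cap_plain in the frame of puller between -0.0105 and 0.0105 m and y of cap_plain in the frame of puller between -0.006 and 0.006 m and z of cap_plain in the frame of puller between 0.003 and 0.0095 m and z of cap_plain in the frame of warmer between 0.062 and 0.066 m), for 0.15 s.
2. the plain cap is off its stem and lies flat on the fork in the puller's pocket, raised at least 30 mm above where it sat (x of cap_plain in the frame of puller between -0.013 and 0.0105 m and y of cap_plain in the frame of puller between -0.006 and 0.006 m and z of cap_plain in the frame of puller between 0.0025 and 0.005 m and angle between the z axis of cap_plain and the z axis of puller, either way round below 0.05 rad and z of cap_plain in the frame of warmer above 0.094 m), for 0.2 s.
At the end, for the whole second after the job is handed in: Released and at rest, the puller stands upright (0.08 rad) on the tray's floor (within 65 x 50 mm of its centre, 2.5 mm in height), the plain cap flat on the fork (0.05 rad; -13 to 10.5 mm along, 6 mm across, 2.5 to 5 mm up from the puller's origin); the barred cap is seated (x of cap_plain in the frame of puller between -0.013 and 0.0105 m and y of cap_plain in the frame of puller between -0.006 and 0.006 m and z of cap_plain in the frame of puller between 0.0025 and 0.005 m and angle between the z axis of cap_plain and the z axis of puller, either way round below 0.05 rad and angle between puller's own z axis and vertical below 0.08 rad and x of puller in the frame of tray between -0.065 and 0.065 m and y of puller in the frame of tray between -0.05 and 0.05 m and z of puller in the frame of tray between 0.003 and 0.0075 m and linear speed of each of puller, cap_plain below 0.02 m/s and z of cap_bar in the frame of warmer between 0.062 and 0.066 m); the robot touches nothing.
It fails at once if the puller pushes on a stem with more than 15 N (it would bend) or on the warmer's top with more than 25 N (contact force between puller and stem_left above 15 N or contact force between puller and stem_right above 15 N or contact force between puller and warmer above 25 N).
It fails at once if the puller loads the plain cap with more than 25 N (it would crack) (contact force between puller and cap_plain above 25 N).
It fails at once if the plain cap is pried over, tilted more than 0.4 rad (angle between cap_plain's own z axis and vertical above 0.4 rad).
It fails at once if the robot itself touches the plain cap (over 1 N; it is moved with the puller only) or pushes on the warmer with more than 10 N (contact force between the fingers and cap_plain above 1 N or contact force between any of the fingers, the arm and warmer above 10 N).
It fails at once if the barred cap is shifted by more than 4 mm or a bystander (mug, tumbler, jar, saucer, spoon) by more than 25 mm (distance of cap_bar from where it was at the start of the episode above 0.004 m or distance of any of mug_a, mug_b, tumbler_a, tumbler_b, jar, saucer, spoon from where it was at the start of the episode above 0.025 m).
It also fails if it takes over 61 s, if anything falls off the work surface, if the arm or the gripper's body presses on something with over 40 N, if the wrist force passes 120 N, or if a joint passes its speed limit or range.

## Robot

A 6-joint arm with a two-finger parallel gripper is mounted at the origin on the work surface. World frame = base frame: x ahead of the robot, y to its left, z up, the work surface at z = 0. Lengths are in mm, angles in rad, forces in N, time in s.
With the tool pointing down it reaches from about 350 to 725 mm from the base axis. Payload 4.3 kg.
Tool frame: the origin (TCP) lies midway between the tips of the shut fingers; the grasp point (between the pads) lies 19 mm behind it; z points along the fingers, y is the line along which they close (so a half turn about z gives the same grasp; the last joint's range is limited). The gripper opens to 85 mm and grips with 20 to 120 N. Pads are 22 mm wide; open, the fingers measure 114 mm over their backs; the gripper's body (76 mm by 85 mm) begins 54 mm behind the grasp point. The pads swing forward as they close: fully open they stand 13 mm farther back than shut.
Start: joints at [1.033, 0.377, 0.081, 1.274, 0, 1.46], TCP at [238.562, 523.216, 231.329] pointing down, gripper open.
Joint ranges: [-2.72, 2.72], [-0.84, 1.66], [-1.02, 1.22], [-1.77, 2.12], [-1.37, 1.28], [-3.14, 3.14]. Speed limits (rad/s): [2.57, 2.57, 3.14, 3.14, 3.14, 3.14].

## Interface

Orientations are given as [roll, pitch, yaw] about the fixed x, y, z axes, in that order (R = Rz(yaw) Ry(pitch) Rx(roll)).
In Python, from rig import reach, move_l, move_j, move_gripper, dwell, ik, capture, PlanningError, job_done, current_time_s, current_joint_positions, current_joint_vel, current_tau, current_eef_pos, current_tool_rot, current_contact_force, current_moment, current_opening, current_grasp_force gives the robot as it stands. Calls block until the motion is done:
- reach(position, orientation): joint-space move of the TCP to a pose.
- move_l(position, orientation=None, rate=150, max_force=None): straight line of the TCP; orientation=None keeps the orientation; rate is the mean speed in mm/s. With max_force (N) it stops when the force on the tool has changed by that much, and returns True; else False.
- move_j(angles): joint-space move.
- move_gripper(opening, f_grip=None): opening from 0.0 (shut) to 1.0 (fully open); f_grip is the grip in N (None keeps the last); returns when the fingers have stopped.
- dwell(seconds).
- ik(position, orientation): joint angles nearest the present ones, or None.
- capture(name): name is "scene" or "top"; returns a dict with "color" (420x560x3 uint8, red, green, blue), "intrinsics" (3x3 intrinsics, pixels), "rvec" (rotation vector, rad) and "tvec" (3), from world to camera coordinates, as OpenCV has them. Camera axes: x right, y down, z forward; pixel columns grow to the right and rows downward; lengths in mm; the calibration is good to about 2 mm. A picture is of the moment at which its call begins. There is no depth.
A pose or a line that the arm cannot do raises PlanningError and nothing moves.
- job_done(): hands the job in; it is judged then, once.
Readings, each from a call of its own:
- current_time_s(): time.
- current_joint_positions(): joint angles.
- current_joint_vel(): joint speeds.
- current_tau(): joint torques, N m.
- current_eef_pos(): TCP position.
- current_tool_rot(): TCP orientation.
- current_contact_force(): force on the tool from outside, world axes, zero at the start.
- current_moment(): the same for the moment, N m.
- current_opening(): opening from 0.0 (shut) to 1.0 (fully open).
- current_grasp_force(): force on a finger pad.
Only numpy, scipy, OpenCV 4.12 (cv2) and the standard library are available. Lean on these libraries where they do the work, as an engineer would, in place of code of your own. Each camera call takes 0.05 s, during which the arm holds its last target. There are 200 camera calls.

## Working session

There is one attempt and no reset: what is moved stays moved. The work goes in short steps, each a Python script; the robot and the scene stay as the last script left them, time stands still between calls to the robot, and variables do not carry over. Pictures are saved under pics/ and viewed, at most 10 in all, crops included, and the job is handed in when it is done.

```bash
mkdir -p pics; cat > h.py <<'E'
import numpy as np, cv2
from rig import *
def snap(n,f):
    c=capture(n); np.savez('pics/'+f+'.npz',**{k:c[k] for k in('color','intrinsics','rvec','tvec')})
    cv2.imwrite('pics/'+f+'.png',c['color'][:,:,::-1]); return c
def back(c,u,v,z):
    R=cv2.Rodrigues(np.array(c['rvec'],float))[0];t=np.array(c['tvec'],float).ravel()
    d=R.T@np.linalg.inv(c['intrinsics'])@np.array([u,v,1.]);o=-R.T@t
    return o+d*(z-o[2])/d[2]
def proj(c,p):
    return cv2.projectPoints(np.array(p,float).reshape(-1,3),np.array(c['rvec'],float),np.array(c['tvec'],float),np.array(c['intrinsics'],float),None)[0].reshape(-1,2)
E
python3 - <<'E'
from h import *
for n in('scene','top'):
    c=snap(n,n+'0'); print(back(c,280,210,0),-cv2.Rodrigues(np.array(c['rvec'],float))[0].T@np.ravel(c['tvec']))
print(current_time_s(),current_tool_rot(),current_opening())
E
```

```text
[414.43872571  30.34120277   0.        ] [1344.17894028 -366.94811096  817.38881501]
[495.69333483 -19.48548873   0.        ] [ 385.70876985    6.08505639 1242.16998836]
0.1 [-3.13978956e+00 -2.09303762e-04  2.71376940e+00] 0.9956048418004508
```

View pics/scene0.png

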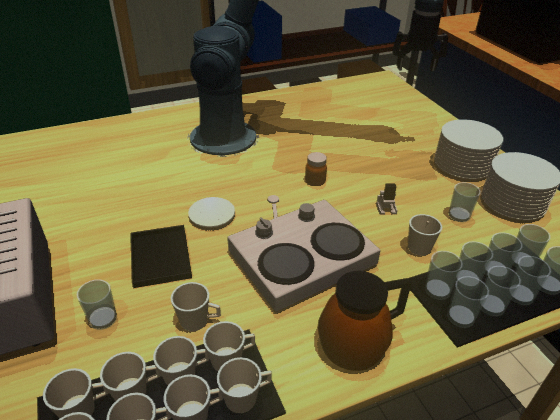

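View pics/top0.png

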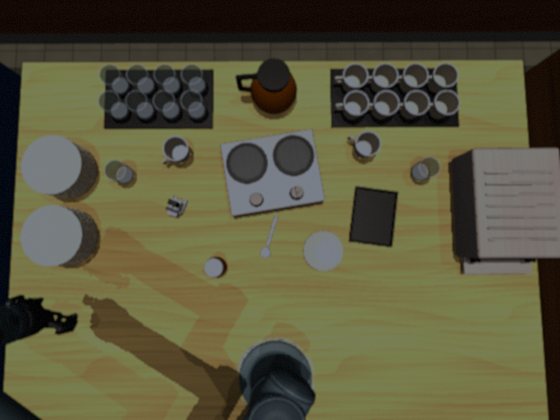

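The plain cap is on the left (+y) stem at about top px (256,199), and the barred one is at (297,192). The puller is at (176,207), the tray at (374,216), and the spoon and jar are in front. I'll enlarge these areas.

```bash
python3 - <<'E'
import cv2,numpy as np
t=cv2.imread('pics/top0.png');s=cv2.imread('pics/scene0.png')
def crop(i,x,y,w,h,k): 
    o=cv2.resize(i[y:y+h,x:x+w],None,fx=k,fy=k,interpolation=cv2.INTER_CUBIC)
    o=cv2.convertScaleAbs(o,alpha=1.4)
    for a in range(0,w,10): cv2.putText(o,str(x+a),(a*k,8),0,.3,(0,255,0)); cv2.line(o,(a*k,10),(a*k,14),(0,255,0))
    for a in range(0,h,10): cv2.putText(o,str(y+a),(0,a*k+4),0,.3,(0,255,0))
    return o
cv2.imwrite('pics/c1.png',crop(t,213,125,120,95,6))
a=crop(t,155,185,40,40,10);b=crop(s,368,175,40,50,10)
o=np.zeros((500,800,3),np.uint8);o[:400,:400]=a;o[:500,400:]=b
cv2.imwrite('pics/c2.png',o)
E
```

```text
(no output)
```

View pics/c1.png

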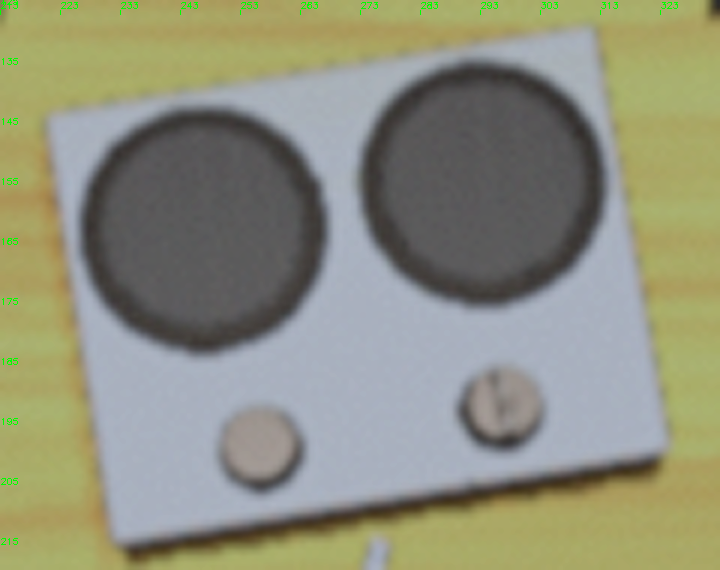

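View pics/c2.png

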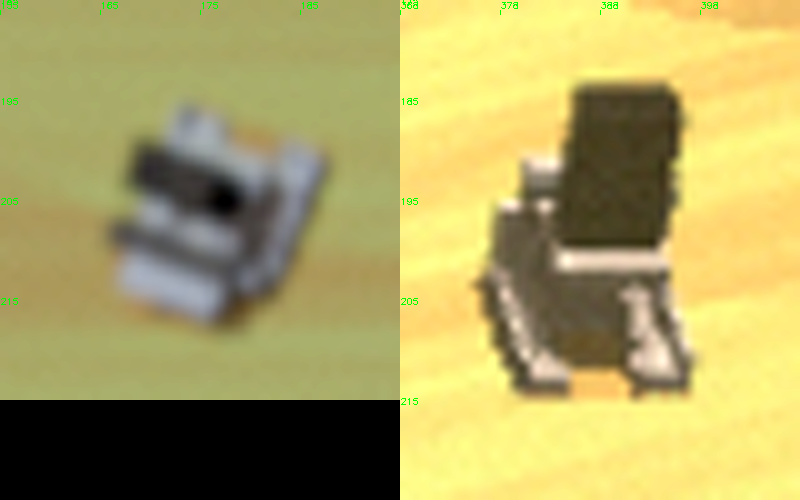

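```bash
python3 - <<'E'
from h import *
t=np.load('pics/top0.npz');s=np.load('pics/scene0.npz')
def B(c,n,L,z):
    for p in L: print(n,p,back(c,*p,z).round(1))
B(t,'warm',[(221,144.7),(312.2,129.3),(323.5,200.8),(232.2,215.8)],55)
B(t,'plain',[(256.5,199.3)],82); B(t,'bar',[(296.7,192.7)],82)
B(s,'tip0',[(380,214.3),(396.8,213.9)],0)
B(s,'lip',[(380.8,212.5),(384.8,212),(391.3,211.5),(396.3,211)],6)
B(t,'tipT',[(172.5,196),(187.3,200.2)],6)
B(t,'backT',[(181.5,214)],12)
B(t,'armback',[(167,214),(176.5,217.2)],35)
B(t,'handletop? ',[(169,199),(166,208)],79)
B(s,'handle base front',[(383.5,199.2),(394,199.2)],35)
B(s,'arm front bottom',[(383.5,202),(394.7,201.8)],30)
B(t,'tray',[(359,187),(397,193),(390,245),(350,240)],18)
B(t,'spoon',[(265,253),(275,218)],0);B(t,'jar',[(214,267)],80)
E
```

```text
warm (221, 144.7) [687.6 156.1  55. ]
warm (312.2, 129.3) [ 733.1 -116.9   55. ]
warm (323.5, 200.8) [ 517.2 -146.7   55. ]
warm (232.2, 215.8) [474.6 122.   55. ]
plain (256.5, 199.3) [519.8  49.6  82. ]
bar (296.7, 192.7) [538.2 -66.4  82. ]
tip0 (380, 214.3) [527.9 269.4  -0. ]
tip0 (396.8, 213.9) [542.9 311.9   0. ]
lip (380.8, 212.5) [528.2 270.6   6. ]
lip (384.8, 212) [530.3 281.6   6. ]
lip (391.3, 211.5) [534.8 298.8   6. ]
lip (396.3, 211) [537.9 312.3   6. ]
tipT (172.5, 196) [540.4 310.    6. ]
tipT (187.3, 200.2) [527.1 264.4   6. ]
backT (181.5, 214) [484.3 280.2  12. ]
armback (167, 214) [482.8 318.2  35. ]
armback (176.5, 217.2) [473.  289.8  35. ]
handletop?  (169, 199) [522.6 301.9  79. ]
handletop?  (166, 208) [496.6 310.1  79. ]
handle base front (383.5, 199.2) [512.2 283.8  35. ]
handle base front (394, 199.2) [522.3 309.7  35. ]
arm front bottom (383.5, 202) [517.3 281.6  30. ]
arm front bottom (394.7, 201.8) [527.3 309.6  30. ]
tray (359, 187) [ 563.  -260.6   18. ]
tray (397, 193) [ 543.8 -375.9   18. ]
tray (390, 245) [ 386.4 -348.9   18. ]
tray (350, 240) [ 402.2 -229.    18. ]
spoon (265, 253) [364.7  27.2   0. ]
spoon (275, 218) [471.2  -3.9   0. ]
jar (214, 267) [327.6 170.6  80. ]
```

Measurements agree with the known sizes:
- Warmer yaw is about 0.158, and the plain stem is at about (519.7, 50.3).
- Puller origin is about (510, 299), yaw about -0.32, with the fork home point roughly 5 mm ahead.

Next I grasp it.

```bash
python3 - <<'E'
from h import *
o=[np.pi,0,-0.32-np.pi/2]
p=np.array([510.,299,39])
reach(p+[0,0,140],o); print(current_joint_positions())
snap('scene','s1')
move_l(p,o,rate=100,max_force=8)
move_gripper(0.0,60)
print(current_eef_pos(),current_opening(),current_grasp_force(),current_contact_force(),current_tool_rot())
snap('scene','s2')
move_l(p+[0,0,150],o,rate=100)
print(current_opening(),current_contact_force(),current_time_s())
# pose in front of stem
psi=.158; ex=np.array([np.cos(psi),np.sin(psi),0])
st=np.array([519.7,50.3,0]); home=5.
q=st-ex*(85+home); o2=[np.pi,0,psi-np.pi/2]
reach(q+[0,0,200],o2); move_l(q+[0,0,56.7+39],o2,rate=80)
print(current_eef_pos(),current_contact_force(),current_time_s(),current_joint_positions())
snap('scene','s3');snap('top','t3')
a=cv2.imread('pics/s3.png')[160:280,210:370];b=cv2.imread('pics/s2.png')[160:230,355:435]
k=np.zeros((600,800,3),np.uint8)
k[:,:]=cv2.resize(a,(800,600),interpolation=2)
k[350:,:286]=cv2.resize(b,(286,250),interpolation=2)
cv2.imwrite('pics/c3.png',cv2.convertScaleAbs(k,alpha=1.3))
E
```

```text
[ 4.23620901e-01  4.28052751e-01  2.16726903e-02  1.16438646e+00
  1.57315337e-04 -8.27480895e-01]
[509.74537198 298.89026469  38.7761171 ] 0.18081615823432873 59.888500571250916 [-0.94807653  0.21161191 -1.32116766] [ 3.14111556e+00 -3.39158975e-04 -1.89082887e+00]
0.17777168221182468 [ 0.09931304 -0.02276561 -1.8970542 ] 6.0083
[431.32525645  36.10220094  96.18210963] [ 0.57898419 -0.06033918 -1.2404779 ] 8.525 [-6.32568232e-02  1.90851570e-01 -5.44937578e-01  8.33970090e-01
 -1.26552137e-05 -1.79205858e+00]
```

View pics/c3.png

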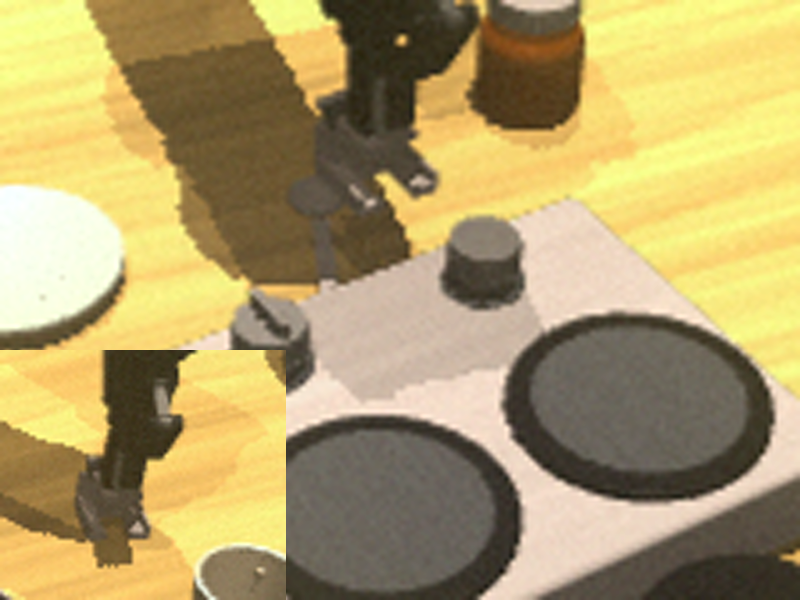

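The puller is held square and the fork hangs in front of the plain cap, with lips at about (283,199) and (295,196) and the cap top at (307,208). One enlarged crop will give the lateral alignment and the home setting.

```bash
python3 - <<'E'
from h import *
s=np.load('pics/s3.npz');i=cv2.imread('pics/s3.png')[170:225,265:325]
k=cv2.convertScaleAbs(cv2.resize(i,None,fx=10,fy=10,interpolation=2),alpha=1.6)
# overlay model: puller at nominal, homes 0,5
psi=.158;e=current_eef_pos();z0=e[2]-38.8;c,sn=np.cos(psi),np.sin(psi)
W=lambda x,y,z:[e[0]+c*x-sn*y,e[1]+sn*x+c*y,z0+z]
for h,col in((0,(0,0,255)),(5,(0,255,0))):
    for y0,y1 in((9,23),(-23,-9)):
        P=proj(s,[W(h+x,y,6) for x,y in((17.6,y0),(21.5,y0),(21.5,y1),(17.6,y1))])
        cv2.polylines(k,[np.int32((P-[265,170]+.5)*10)],True,col)
th=np.linspace(0,6.28,40)
cv2.polylines(k,[np.int32((proj(s,[[519.7+18*np.cos(a),50.3+18*np.sin(a),82] for a in th])-[265,170]+.5)*10)],True,(255,0,255))
cv2.imwrite('pics/c4.png',k);print(e,z0)
E
```

```text
[431.32047544  36.10578344  96.17593377] 57.37593377026428
```

View pics/c4.png

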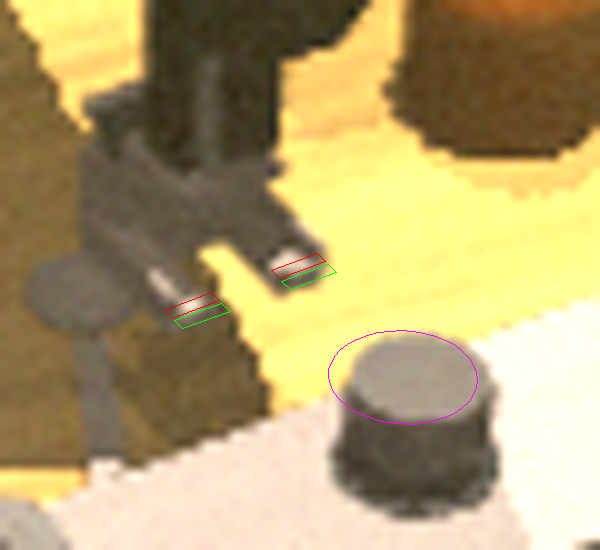

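```bash
python3 - <<'E'
from h import *
s=np.load('pics/s3.npz')
f=lambda u,v:(265+u/10-.5,170+v/10-.5)
cap=back(s,*f(417,376),82); capm=back(s,*f(403,377),82)
lipL=back(s,*f(190,304),63.4);lipR=back(s,*f(292,263),63.4)
print(cap,capm,lipL,lipR)
psi=.158;ex=np.array([np.cos(psi),np.sin(psi),0]);ey=np.array([-ex[1],ex[0],0])
m=(lipL+lipR)/2;e=np.array(current_eef_pos())
print('lat cap-fork',(cap-m)@ey,'along',(cap-m)@ex,'fork-tcp lat',(m-e)@ey,'along',(m-e)@ex,'cap-tcp',(cap-e)@ey,(cap-e)@ex)
# move: lateral correction 4 mm, forward so lips stay ~8 mm short of cap; lower by 0.7
d=ey*((cap-m)@ey)+ex*((cap-m)@ex-19.5-18-6)
print(d)
t=e+d; t[2]=95.1
o2=[np.pi,0,psi-np.pi/2]
print(move_l(t,o2,rate=40,max_force=4),current_eef_pos(),current_contact_force())
snap('scene','s4');snap('top','t4')
i=cv2.imread('pics/s4.png')[170:225,275:335];j=cv2.imread('pics/t4.png')[175:235,230:285]
k=np.zeros((550,800,3),np.uint8)
k[:440,:480]=cv2.resize(i,None,fx=8,fy=8,interpolation=2);k[:348,480:799]=cv2.resize(j,None,fx=5.8,fy=5.8,interpolation=2)[:348,:319]
cv2.imwrite('pics/c5.png',cv2.convertScaleAbs(k,alpha=1.6))
E
```

```text
[520.58232939  53.5809999   82.        ] [519.69582385  50.27124674  82.        ] [452.42195284  23.1864925   63.4       ] [446.21666256  53.95908803  63.4       ]
lat cap-fork 3.6084979529003123 along 72.73680883398389 fork-tcp lat -0.3957204395445295 along 18.162805141150013 cap-tcp 3.2127775133557828 90.89961397513389
[28.30486008  8.16377023  0.        ]
False [459.30478086  44.30218601  94.96394566] [-0.09210659  0.69849335 -0.56053894]
```

View pics/c5.png

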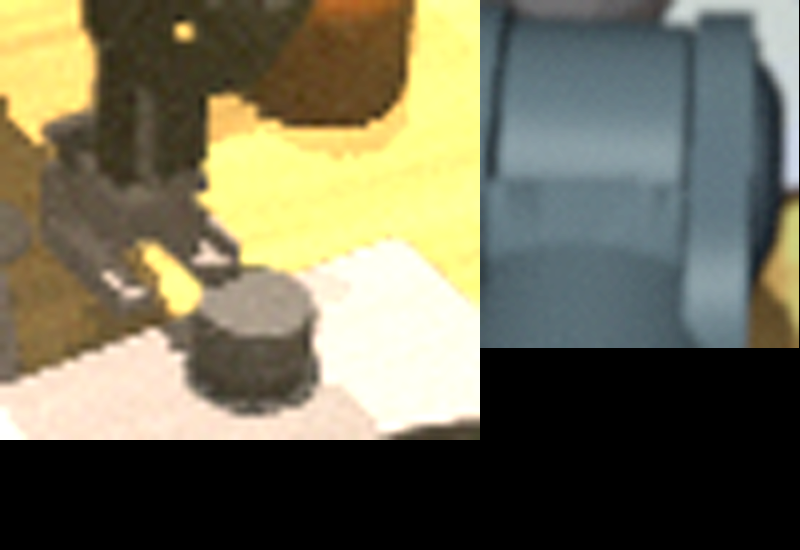

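```bash
python3 - <<'E'
from h import *
s=np.load('pics/s4.npz')
f=lambda u,v:(275+u/8-.5,170+v/8-.5)
cap=back(s,*f(258,303),82);m=back(s,*f(170.5,272.5),62.2)
psi=.158;ex=np.array([np.cos(psi),np.sin(psi),0]);ey=np.array([-ex[1],ex[0],0])
lat,al=(cap-m)@ey,(cap-m)@ex;print(cap,lat,al)
o2=[np.pi,0,psi-np.pi/2];e=np.array(current_eef_pos());e[2]=95.2
lat=np.clip(lat,-2,2)
t=e+ey*lat; 
print(move_l(t,o2,rate=20,max_force=3))
adv=al+19.5
f0=np.array(current_contact_force())
r=move_l(t+ex*(adv-8),o2,rate=25,max_force=3);print('adv',adv,r,current_eef_pos(),np.array(current_contact_force())-f0)
if not r:
    r=move_l(t+ex*(adv+6),o2,rate=5,max_force=4);p=np.array(current_eef_pos());print(r,p,(p-t)@ex,np.array(current_contact_force())-f0,(np.array(current_contact_force())-f0)@ex)
print(current_time_s())
snap('scene','s5')
E
```

```text
[522.03384639  54.36985449  82.        ] 0.3622034105984315 46.64986568009494
False
adv 66.14986568009493 False [516.54283015  53.73947636  95.19708242] [-1.20966035  1.00611539 -0.15432228]
True [519.84883757  54.44844801  94.20128827] 61.42615630338639 [-0.10881186  0.28429657 -1.07994236] -0.06272429432471431
13.675
```

```bash
python3 - <<'E'
from h import *
for i in range(4):
    dwell(.1);print(current_eef_pos(),current_contact_force(),current_moment())
i=cv2.imread('pics/s5.png')[170:225,275:335]
cv2.imwrite('pics/c6.png',cv2.convertScaleAbs(cv2.resize(i,None,fx=10,fy=10,interpolation=2),alpha=1.6))
E
```

```text
[519.34653693  54.45230452  93.78920721] [ 0.92081868  0.66222197 -0.52467331] [ 0.03250926 -0.08126183 -0.05996453]
[519.32308044  54.41488334  93.78971072] [ 0.13373618  0.45196911 -0.39395464] [ 0.01588735 -0.16550303  0.03754035]
[519.29703153  54.42466706  93.79015017] [ 0.97651171 -0.17658508 -0.24587804] [ 0.04716338 -0.13569926  0.00769541]
[519.24244949  54.40992109  93.7847128 ] [-0.31336108 -0.52474968 -0.22367802] [ 0.08660381 -0.16263366  0.04876826]
```

View pics/c6.png

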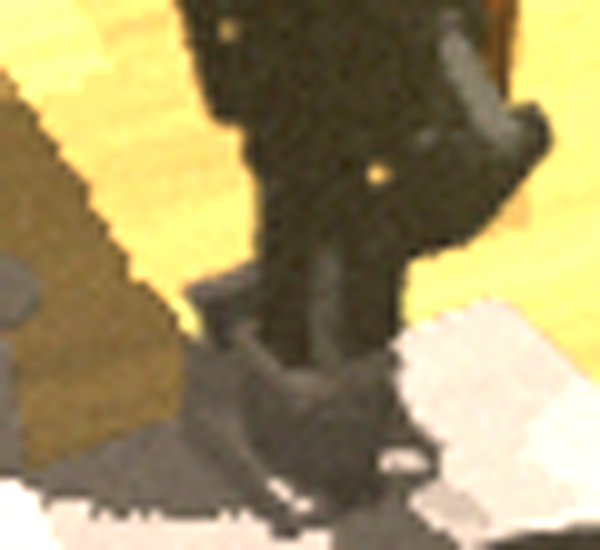

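Both lips show past the cap's far edge (at about (290,490) and (405,460) in the crop), so the fork is practically home. The force relaxed after the stop, though. I'll restore the height and then press in small steps while watching the averaged force.

```bash
cat >> h.py <<'E'
psi=.158;ex=np.array([np.cos(psi),np.sin(psi),0]);ey=np.array([-ex[1],ex[0],0]);o2=[np.pi,0,psi-np.pi/2]
def F(n=6):
    L=[]
    for i in range(n): dwell(.02);L.append(current_contact_force())
    return np.mean(L,0)
E
python3 - <<'E'
from h import *
e=np.array(current_eef_pos());b=e.copy();b[2]=95.0
b-=ex*1.0
print(move_l(b,o2,rate=10,max_force=5)); f0=F(12);print(current_eef_pos(),f0)
for k in range(16):
    t=b+ex*(.5*(k+1)); move_l(t,o2,rate=5,max_force=6)
    f=F();p=np.array(current_eef_pos());print(k,round((p-b)@ex,2),p.round(2)[2],((f-f0)@ex).round(2),(f-f0).round(2))
    if (f-f0)@ex<-3.5: break
print(current_time_s())
E
```

```text
False
[518.10048787  54.24995713  94.89914993] [ 0.08839153  0.22239601 -1.10288988]
0 0.51 94.99 -0.16 [-0.11 -0.31  0.08]
1 1.01 94.99 -0.33 [-0.27 -0.42 -0.02]
2 1.53 95.01 -0.1 [-0.08 -0.15 -0.34]
3 2.0 94.99 -0.07 [-0.03 -0.26 -0.04]
4 2.19 94.91 -1.06 [-0.97 -0.62  0.18]
5 2.38 94.82 -3.01 [-2.96 -0.55  1.61]
6 2.56 94.74 -5.42 [-5.3  -1.22  2.83]
17.075
```

```bash
python3 - <<'E'
from h import *
dwell(.3);f0=F();print(f0)
p=np.array(current_eef_pos())-ex*.1
for k in range(10):
    p=p+[0,0,1]
    r=move_l(p,o2,rate=4,max_force=22);f=F(3);e=current_eef_pos();print(k,r,np.round(e,2),f.round(2))
print(current_time_s())
E
```

```text
[-5.4877684  -0.96816001  1.71937604]
0 False [520.59  54.71  95.56] [-3.   -0.36 -3.5 ]
1 False [520.6   54.72  96.78] [-3.41 -0.27 -2.48]
2 False [520.63  54.66  97.8 ] [-3.62 -0.6  -2.57]
3 False [520.62  54.64  98.67] [-3.38 -0.97 -3.75]
4 False [520.52  54.63  99.31] [ -1.56  -0.92 -10.44]
5 False [520.51  54.75 100.86] [-2.39 -0.12 -9.31]
6 False [520.65  54.69 102.2 ] [-4.42 -0.64 -4.01]
7 False [520.61  54.66 102.7 ] [-4.52 -0.3  -5.51]
8 False [520.57  54.64 103.76] [-3.79 -0.23 -6.85]
9 False [520.61  54.63 105.  ] [-5.2  -1.   -4.55]
22.0417
```

```bash
python3 - <<'E'
from h import *
p=np.array(current_eef_pos())-ex*.2
for dz,v in((10,10),(10,10),(15,15),(25,20)):
    p=p+[0,0,dz]
    r=move_l(p,o2,rate=v,max_force=22);print(r,np.round(current_eef_pos(),2),F(4).round(2))
dwell(.4);snap('scene','s7')
e=np.array(current_eef_pos());u,v=proj(snap('scene','s7'),e)[0].astype(int);print(u,v,current_time_s())
i=cv2.imread('pics/s7.png')[v-25:v+35,u-40:u+40]
cv2.imwrite('pics/c7.png',cv2.convertScaleAbs(cv2.resize(i,None,fx=10,fy=10,interpolation=2),alpha=1.7))
E
```

```text
False [521.68  54.65 115.66] [ 0.09 -0.1  -1.43]
False [520.37  54.6  124.93] [ 0.07  0.07 -1.53]
False [520.29  54.59 139.88] [-0.21 -0.01 -1.31]
False [520.28  54.6  164.85] [ 0.12 -0.02 -1.36]
308 178 27.6833
```

View pics/c7.png

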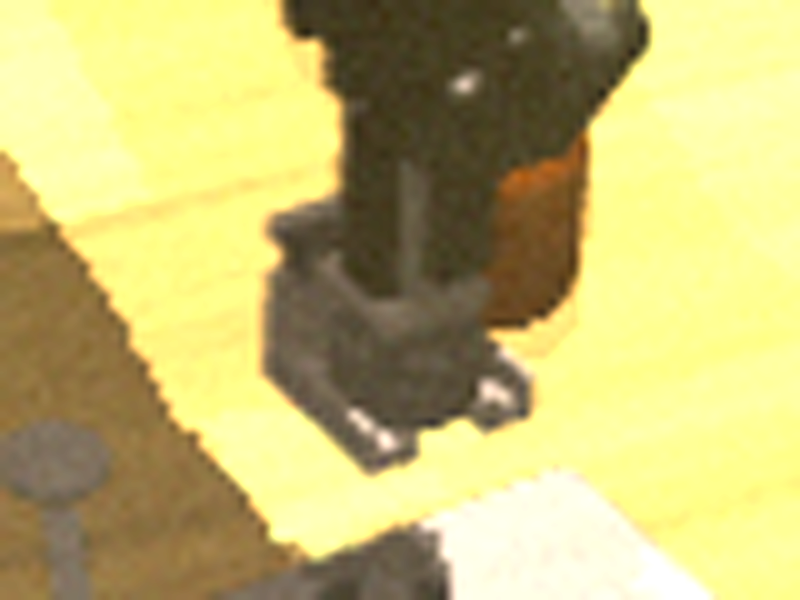

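The cap is off and lying flat in the pocket. Next is the tray, centred at about (474, -304) with yaw about -0.19.

```bash
python3 - <<'E'
from h import *
o3=[np.pi,0,-.19-np.pi/2];t=np.array([474.,-304,0])
move_l(t+[0,0,165],o3,rate=90);print(current_eef_pos(),current_time_s())
move_l(t+[0,0,60],o3,rate=50);move_l(t+[0,0,48.5],o3,rate=20)
r=move_l(t+[0,0,40],o3,rate=6,max_force=3);print(r,current_eef_pos(),F(),current_time_s())
snap('scene','s8')
i=cv2.imread('pics/s8.png')[190:300,90:230]
cv2.imwrite('pics/c8.png',cv2.convertScaleAbs(cv2.resize(i,None,fx=5.4,fy=5.4,interpolation=2),alpha=1.7))
E
```

```text
[ 474.01465319 -303.8532268   164.99086293] 31.85
True [ 473.94190045 -304.02406036   43.5802991 ] [-0.53045186  0.05830248  5.694814  ] 35.7917
```

View pics/c8.png

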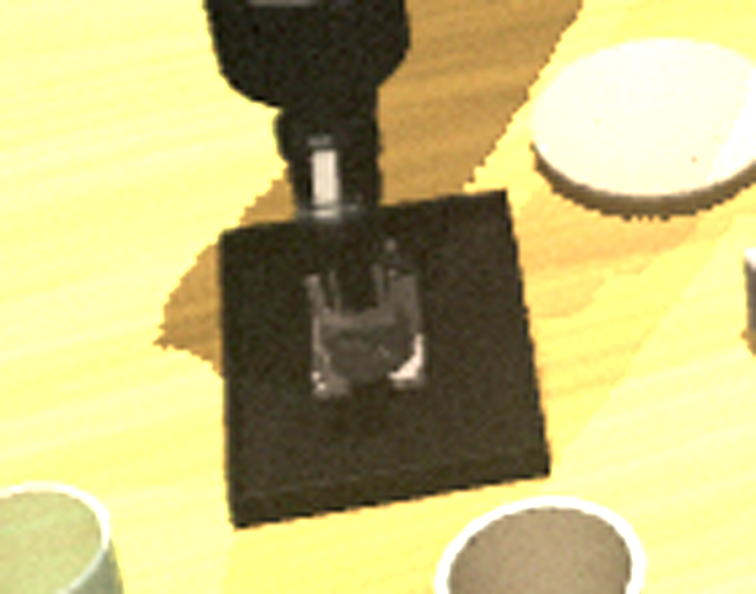

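The puller stands on the tray floor near the centre with the cap in it, and the contact height matches what I expected. Releasing now.

```bash
python3 - <<'E'
from h import *
move_gripper(0.6);dwell(.2);move_gripper(1.0);print(current_opening(),F())
e=np.array(current_eef_pos());a=snap('scene','s9')['color']
print(move_l(e+[0,0,60],None,rate=60,max_force=5));move_l(e+[0,0,160],None,rate=100);dwell(.4)
b=snap('scene','s10')['color'];s8=cv2.imread('pics/s8.png')[:,:,::-1]
# fork region rows/cols from crop (300..430,270..400)/5.4
w=np.s_[255:266,146:171]
for n,x,y in(('grip->open',s8,a),('open->away',a,b)):
    print(n,cv2.phaseCorrelate(x[w].mean(2),y[w].mean(2)),np.abs(x[w].astype(int)-y[w]).mean())
print(current_contact_force(),current_time_s())
job_done()
E
```

```text
0.9994274812470598 [-0.24866977  0.02062882  0.30895028]
False
grip->open ((0.48560879403041035, 0.043150714288008984), 1.0743250430227473) 4.123636363636364
open->away ((0.0940741608676845, 0.08843853662620482), 1.0547246963467742) 5.17939393939394
[-0.15247607  0.03328503 -0.11174637] 39.8167
the job is handed in; nothing more can be done
```

I pulled the plain cap and left the puller standing on the tray floor with the cap in its fork, then let go and handed the job in at about 40 s of the 61 s allowed; the verdict has not come back. The push on the stem read about 5.5 N, and the pictures before and after release show no noticeable shift.

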